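Rehang the reagent cabinet door

ROBOT

A 6-joint arm with a two-finger parallel gripper is mounted at the origin on a cart in front of the work surface, level with it; the furniture and walls round the work are solid. World frame = base frame: x ahead of the robot, y to its left, z up, the work surface at z = 0. Lengths are in m, angles in rad, forces in N, time in s.
With the tool pointing down it reaches from about 0.35 to 0.775 m from the base axis. Payload 5.5 kg.
Tool frame: the origin (TCP) lies where the fingers leave the gripper's body, on its centre line; the fingertips stand env.tip_reach ahead of it and the grasp point (between the pads) lies 54 mm ahead of it (env.tip_reach is the distance from the TCP to the fingertips, in m); z points along the fingers, y is the line along which they close (so a half turn about z gives the same grasp; the last joint's range is limited). The gripper opens to 85 mm and grips with 20 to 120 N. Pads are 22 mm wide; open, the fingers measure 114 mm over their backs; the gripper's body (76 mm by 85 mm) begins 54 mm behind the grasp point. The pads swing forward as they close: fully open they stand 13 mm farther back than shut.
Start: joints at [0.988, 0.313, 0.046, 1.304, 0, 1.431], TCP at [0.246, 0.52, 0.304] pointing down, gripper open.
Joint ranges: [-2.76, 2.76], [-0.86, 1.69], [-1.03, 1.26], [-2.2, 2.34], [-1.47, 1.5], [-3.14, 3.14]. Speed limits (rad/s): [2.57, 2.57, 3.14, 3.14, 3.14, 3.14].

INTERFACE

Orientations are given as a unit quaternion [w, x, y, z].
In Python, from workcell import status, optics, hand_in, env gives the robot as it stands.
- The arm moves only by the shell command python3 -m handwheel 'ROWS' [FORCE]. ROWS is a JSON object whose one key "deltas" holds a list of rows, each a list of 5 numbers: the opening, from -1 (shut) to 1 (fully open), then the shift along the tool's x, y, z in units of 40 mm (1.0 is 40 mm), then the turn about the tool's z in units of 10 degrees (1.0 is 10 degrees). In form: {"deltas": [[jaw, x, y, z, roll], ...]}. A call has 1 to 20 rows; each row shifts and turns the commanded pose from where the row before left it, along the tool's axes as they then stand; what a row does not reach is not made up. A row lasts 1/8 s, in which the tool goes at most 62.5 mm and 10.7 degrees, less where a joint would pass 70% of its speed; a pose out of reach is approached as far as the arm can. A call is refused whole if a number of a shift passes 1 or a number of a turn 1, either way. A call with a gripper value outside its range is refused whole. The fingers move at their own pace and stop on an object; FORCE is the grip in N (left out, the last holds). Time passes only in rows, so rows that do not move let the fingers close. It gives the time, the measured TCP pose, the force, the opening and the grip force at its end, in the units of the state.
- status.get_state(): the state, without advancing time (a new reading comes with each control period).
- optics.read_camera(name): name is "side" or "top"; returns a dict with "frame" (400x640x3 uint8, red, green, blue), "depth" (400x640 float32, m along the optical axis (not along the pixel's ray), 0 where there is no reading), "vfov" (degrees; the focal length in pixels is half the picture's height over the tangent of half this angle, whatever the lens; pixels are square), "cx", "cy" (the principal point, pixels), "origin" and "attitude" of the camera in the world. Camera axes: x right, y down, z forward; pixel columns grow to the right and rows downward; lengths in m; the calibration is good to about 2 mm. A picture is of the moment at which its call begins.
- hand_in(): hands the job in; it is judged then, once.
The state is a dict: "clock": time; "joint_pos": joint angles; "qvel": joint speeds; "tau": joint torques, N m; "tcp_pos": TCP position; "orientation": TCP orientation; "wrist_force": force on the tool from outside, world axes, zero at the start; "ft_torque": the same for the moment, N m; "finger_gap": finger opening in m; "grip_force": force on a finger pad.
Only numpy, scipy, OpenCV 4.12 (cv2) and the standard library are available. Lean on these libraries where they do the work, as an engineer would, in place of code of your own. Each camera call takes 0.05 s, during which the arm holds its last target. There are 200 camera calls.

TASK

The lift-off door of the small white reagent cabinet was taken off for cleaning and stands in the grey rack. Lift it out, lower both of its knuckles gently onto the two hinge pins of the cabinet with the door standing wide open until it is fully seated, then swing it shut against the seal and let go. Do not press, knock or drop the door hard on the cabinet, and leave everything else on the desk where it is.

Things in the scene. Friction and masses are not known exactly. Their poses are not given: they have to be found in the camera images.
- door: Lift-off door, loose, 0.17 to 0.28 kg, blue frame with clear pane; panel 128 wide x 12 thick x 130 high mm. Origin: on the axis of its two knuckles, level with the panel's lower edge; z up along that axis. Panel at x = -12 to -140, y = -6 to +6, z = 0 to 130; +y is the outer face. Starts upright in the rack (lean up to 0.04 rad), knuckles on the side away from the robot.
- door_grip (a point): Good grip point on the door: its solid top rail (z = 88 to 130 mm, 12 thick) at x = -45, z = 113 in the door's frame, 17 mm under its top edge, taken from above with the pads on the two faces. The centre of mass lies near x = -74, z = 68.
- knuckle_low (a point): Centre of the lower mouth of the lower knuckle, door frame z = 12 mm. Both knuckles are upright steel barrels, outer radius 9, bore radius 4.8, 18 high, open at both ends.
- knuckle_up (a point): Centre of the lower mouth of the upper knuckle, z = 90.5 mm in the door's frame.
- door_edge (a point): Middle of the door's free edge, at x = -140, y = 0, z = 120 mm in its frame. A small steel knob stands 13 mm out of the outer face near this edge, at x = -130, z = 70.
- cabinet: White reagent cabinet, fixed, 120 deep (x), 220 wide (y), 165 high mm; open front on its -x side (face at x = -60). Origin: centre of underside, on the desk. Left of the opening (+y) a steel hinge plate with two upright pins, bolted fast through level slots. Door wide open: axes parallel to the cabinet's. It shuts by turning +90 deg about z. Seated: door origin at z = 20.
- pin_low_nominal (a point): Tip of the lower pin if its plate were centred in the slots: x = -76, y = 80, z = 52 mm in the cabinet's frame. The real pins (both alike) stand up to 15 mm to either side of this in the cabinet's y; x and z are true. This reading does not follow them: look or feel. Brass pins, radius 4, 20 tall, the last 2 tapering to 3.4, on shoulders of radius 8.
- pin_up_nominal (a point): Likewise the tip of the upper pin, z = 130.5 mm, on the same upright axis as the lower one. Shoulders are 20 mm below the tips, at z = 32 and 110.5; the door comes to rest with the lower knuckle on the lower shoulder.
- seal (a point): Middle of the springy black seal strip on the closing side (-y) of the opening: its face stands at x = -69, y = -42 to -35, z = 30 to 140 mm in the cabinet's frame, 9 proud of the cabinet's front, and gives about 1 mm per 1.5 N, up to 4 mm. The shut door rests against it, with door_edge at about x = -76. The rest of the seal frame is 5 proud and reaches to y = +51.
- stand: Grey rack holding the door, fixed: foot 160 (x) x 90 (y) x 12 high mm, two pairs of aluminium pegs (10 thick, to 62 above the desk, 14 clear between them in y) at x = +42 and -45, panel along x. Origin: centre of underside. The standing door's origin is at about x = +76, y = 0, z = 12; lifting it 60 mm straight up clears the pegs.
- timer: Bystander: flat white timer, 58x64x19 mm, loose. Origin: centre of underside.
- beaker: Bystander: clear plastic beaker, 58 wide, 69 high mm, loose. Origin: centre of underside.
- sample_cup: Bystander: clear sample cup with yellow lid, 41 wide, 50 high mm, loose. Origin: centre of underside.
- reagent: Bystander: small white bottle with red cap, 40 wide, 83 high mm, loose. Origin: centre of underside.

How it is judged:
By the outcome, as a careful person would: the job done as asked, in the order asked, and still so for the second after the job is handed in, with the robot touching nothing.
It also fails if it takes over 67 s, if anything falls off the work surface, if the arm or the gripper's body presses on something with over 40 N, if the wrist force passes 120 N, or if a joint passes its speed limit or range.

## Working session

There is one attempt and no reset: what is moved stays moved. The work goes in short steps, Python scripts to look and compute and a shell command to move; the robot and the scene stay as the last step left them, time stands still between calls to the robot, and variables do not carry over. Pictures are saved under pics/ and viewed, at most 10 in all, crops included, and the job is handed in when it is done.

```bash
mkdir -p pics; cat > h.py <<'E'
import numpy as np, cv2
from workcell import status, optics, env
from scipy.spatial.transform import Rotation as R
def cam(n):
    c=optics.read_camera(n); a=np.array(c['attitude'],float)
    c['Rm']=a if a.shape==(3,3) else R.from_quat(a[[1,2,3,0]]).as_matrix()
    c['f']=200/np.tan(np.radians(c['vfov'])/2); c['o']=np.array(c['origin']); return c
def ray(c,u,v): return c['Rm']@np.array([(u-c['cx'])/c['f'],(v-c['cy'])/c['f'],1.])
def onz(c,u,v,z):
    d=ray(c,u,v); return c['o']+d*(z-c['o'][2])/d[2]
def cloud(c):
    v,u=np.mgrid[:400,:640]; d=c['depth']
    p=np.stack([(u-c['cx'])/c['f']*d,(v-c['cy'])/c['f']*d,d],-1)
    return p@c['Rm'].T+c['o']
def proj(c,P):
    q=(np.atleast_2d(P)-c['o'])@c['Rm']; return q[:,:2]/q[:,2:]*c['f']+[c['cx'],c['cy']]
E
python3 - <<'E'
from h import *
for n in('top','side'):
    c=cam(n); cv2.imwrite(f'pics/{n}0.png',c['frame'][:,:,::-1]); print(n,c['attitude'],c['o'],c['vfov'],c['cx'],c['cy'])
    np.savez(f'{n}0.npz',**{k:c[k] for k in('frame','depth','Rm','f','o','cx','cy')})
s=status.get_state(); print(s,env.tip_reach)
E
```

```text
top [ 0.0535417  -0.69847193  0.71174045 -0.05192088] [ 0.27963385 -0.04039515  1.68869668] 44.8015451502936 306.7916307620554 196.9890919215086
side [-0.52815297  0.80465307 -0.23103917  0.14215761] [-0.05937217 -0.98578968  0.57937328] 53.770431491268795 316.0193026111036 196.04783159914354
{'clock': 0.1, 'joint_pos': array([ 9.88390708e-01,  3.13962378e-01,  4.50832642e-02,  1.30359811e+00,
       -2.13347445e-05,  1.43121970e+00]), 'qvel': array([-0.00093683, -0.00100273,  0.00188464, -0.00123725,  0.00093656,
       -0.00041079]), 'tau': array([ 2.82059227e-03, -4.81725633e+01,  2.99244493e+01,  1.28331006e-02,
       -1.07080334e-04, -1.54844338e-05]), 'tcp_pos': array([0.24619878, 0.51925112, 0.30307303]), 'orientation': array([-2.86868403e-04,  2.19609720e-01,  9.75587446e-01, -7.90048136e-04]), 'wrist_force': array([-0.22504421,  0.8685104 , -0.38222233]), 'ft_torque': array([-0.0107042 ,  0.05897272,  0.00052083]), 'grip_force': 0.0, 'finger_gap': 0.08543177792569974} 0.0726
```

View pics/top0.png

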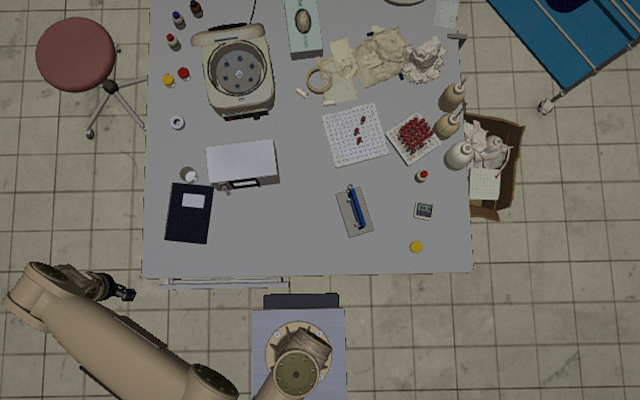

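View pics/side0.png

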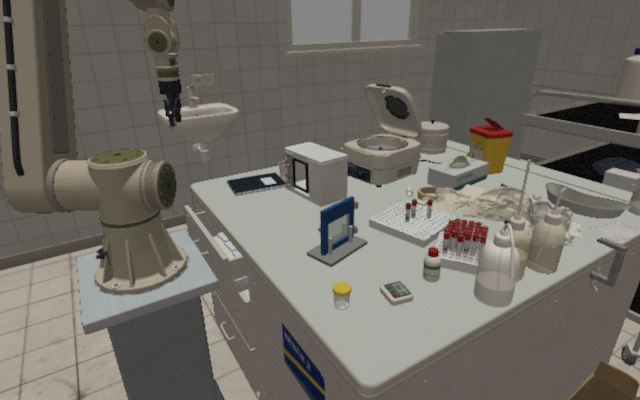

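The top view shows the white cabinet at (242,162), its hinge plate near (224,190), the door in its rack at (355,207), the timer at (424,210), the cup at (416,246), the reagent bottle at (422,176) and the beaker at (190,174). The side view shows the door at (338,228) and the cabinet at (317,175).

```bash
python3 - <<'E'
from h import *
out=[]
for n,(a,b,w,hh) in {'top':(180,130,200,110),'side':(270,135,110,130)}.items():
    f=np.load(f'{n}0.npz')['frame'][b:b+hh,a:a+w,::-1]
    s=4 if n=='top' else 4
    out.append(cv2.resize(f,None,fx=s,fy=s,interpolation=cv2.INTER_CUBIC))
cv2.imwrite('pics/c_top.png',out[0]); cv2.imwrite('pics/c_side.png',out[1])
c=dict(np.load('top0.npz')); P=cloud(c); im=c['frame'].astype(int)
hsv=cv2.cvtColor(c['frame'],cv2.COLOR_RGB2HSV)
# cabinet top
m=(abs(P[...,2]-.165)<.012)&(P[...,1]>.05)&(P[...,1]<.4)&(P[...,0]>.3)&(P[...,0]<.8)
k,l,st,ce=cv2.connectedComponentsWithStats(m.astype(np.uint8)); i=1+st[1:,4].argmax(); q=P[l==i]
print('cab top',len(q),np.median(q[:,2]),cv2.minAreaRect(q[:,:2].astype(np.float32)),st[i])
# blue rail
m=(hsv[...,0]>100)&(hsv[...,0]<125)&(hsv[...,1]>120)&(hsv[...,2]>50); m[:, :320]=0;m[:,390:]=0;m[:170]=0;m[245:]=0
q=P[m]; print('blue',len(q),np.percentile(q[:,2],[5,50,95]))
t=q[abs(q[:,2]-.142)<.012]; print('rail',len(t),cv2.minAreaRect(t[:,:2].astype(np.float32)))
ys,xs=np.nonzero(m); print(xs.min(),xs.max(),ys.min(),ys.max(), cv2.minAreaRect(np.c_[xs,ys].astype(np.float32)))
# stand foot
m=(abs(P[...,2]-.012)<.006)&(P[...,1]>-.3)&(P[...,1]<-.03)&(P[...,0]>.3)&(P[...,0]<.6)&(hsv[...,2]<130)
k,l,st,ce=cv2.connectedComponentsWithStats(m.astype(np.uint8)); i=1+st[1:,4].argmax(); q=P[l==i]
print('foot',len(q),cv2.minAreaRect(q[:,:2].astype(np.float32)),st[i])
E
```

```text
cab top 2513 0.164976899603545 ((0.6327425241470337, 0.17188912630081177), (0.12543894350528717, 0.2217978984117508), 7.478609561920166) [ 205  138   72   46 2513]
blue 169 [0.02918339 0.14214415 0.14822278]
rail 136 ((0.47672006487846375, -0.20188874006271362), (0.12338947504758835, 0.01157727837562561), 15.503988265991211)
350 365 189 226 ((355.9034729003906, 208.01089477539062), (39.201778411865234, 7.581295967102051), 72.25532531738281)
foot 722 ((0.47789257764816284, -0.20347803831100464), (0.1626565307378769, 0.09402427822351456), 15.280487060546875) [335 187  39  51 722]
```

View pics/c_top.png

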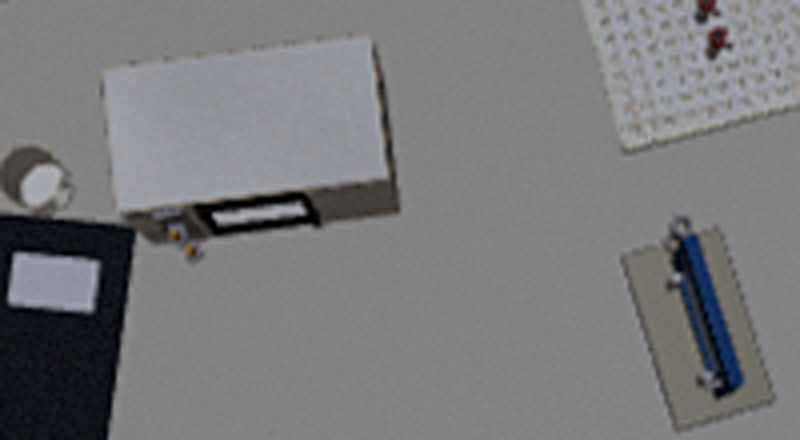

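View pics/c_side.png

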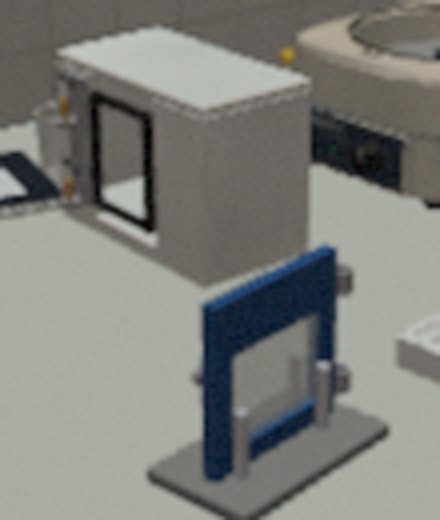

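The crops show the brass pins at about (224,189) (upper) and (228,192) (lower) in the top image. In the side image they are at about (286,161) and (287,182). The knob is on the +y face, as described.

```bash
cat >> h.py <<'E'
def brass(c,box):
    a,b,w,h=box; f=cv2.cvtColor(c['frame'],cv2.COLOR_RGB2HSV)[b:b+h,a:a+w].astype(int)
    wgt=np.where((f[...,0]>8)&(f[...,0]<30)&(f[...,1]>80)&(f[...,2]>60),f[...,1],0)
    k,l,st,ce=cv2.connectedComponentsWithStats((wgt>0).astype(np.uint8)); o=[]
    for i in range(1,k):
        y,x=np.nonzero(l==i); ww=wgt[y,x]; o.append((len(x),a+(x*ww).sum()/ww.sum(),b+(y*ww).sum()/ww.sum(),a+x.min(),a+x.max(),b+y.min(),b+y.max()))
    return o
E
python3 - <<'E'
from h import *
T=dict(np.load('top0.npz')); S=dict(np.load('side0.npz'))
bt=brass(T,(215,182,20,18)); bs=brass(S,(276,150,22,42)); 
for b in bt: print('T',np.round(b,2))
for b in bs: print('S',np.round(b,2))
bt.sort(key=lambda b:-b[0]);bs.sort(key=lambda b:-b[0])
bt=sorted(bt[:2],key=lambda b:b[2]);bs=sorted(bs[:2],key=lambda b:b[2])
for z,t,s in zip((.1205,.042),bt,bs):
    print('z',z,'top',onz(T,t[1],t[2],z),'side',onz(S,s[1],s[2],z))
    A=[];B=[]
    for c,p in((T,t),(S,s)):
        d=ray(c,p[1],p[2]);d/=np.linalg.norm(d);M=np.eye(3)-np.outer(d,d);A.append(M);B.append(M@c['o'])
    print(' tri',np.linalg.solve(sum(A),sum(B)))
# cabinet: contour rectangle on z=.165 plane
P=cloud(T);m=(abs(P[...,2]-.165)<.012)&(P[...,1]>.05)&(P[...,1]<.4)&(P[...,0]>.5)&(P[...,0]<.8)
q=P[m]
C=[];
th=np.radians(7.2)
yaw=[]
# edges: per-column front/back edges of top in image, cast to plane
ys,xs=np.nonzero(m)
def line(pts): 
    vx,vy,x0,y0=cv2.fitLine(np.float32(pts),cv2.DIST_HUBER,0,.01,.01).ravel(); return (vx,vy),(x0,y0)
fr=[onz(T,u,ys[xs==u].max()+.5,.165)[:2] for u in range(215,268)]
bk=[onz(T,u,ys[xs==u].min()-.5,.165)[:2] for u in range(215,268)]
lf=[onz(T,xs[ys==v].min()-.5,v,.165)[:2] for v in range(152,176)]
rt=[onz(T,xs[ys==v].max()+.5,v,.165)[:2] for v in range(146,170)]
for n,e in zip('fblr',(fr,bk,lf,rt)):
    d,p=line(e); a=np.degrees(np.arctan2(d[1],d[0])); print(n,a,p)
# side: cab top cloud
P2=cloud(S);m=(abs(P2[...,2]-.165)<.006)&(P2[...,1]>.04)&(P2[...,1]<.3)&(P2[...,0]>.5)&(P2[...,0]<.8);print('side cab',cv2.minAreaRect(P2[m][:,:2].astype(np.float32)))
# door from side camera: blue cloud plane
h=cv2.cvtColor(S['frame'],cv2.COLOR_RGB2HSV);m=(h[...,0]>100)&(h[...,0]<125)&(h[...,1]>120)&(h[...,2]>40);m[:,:315]=0;m[:,360:]=0;m[:190]=0;m[262:]=0
q=P2[m];q=q[(abs(q[:,0]-.477)<.1)&(abs(q[:,1]+.2)<.06)];ce=q.mean(0);n=np.linalg.svd(q-ce)[2][2];print('door face',len(q),ce,n,np.degrees(np.arctan2(n[1],n[0])))
print('book z',np.median(P[200:230,190:205,2]))
E
```

```text
T [  4.   222.97 188.24 222.   224.   188.   189.  ]
T [  6.   226.96 191.89 226.   228.   191.   193.  ]
S [ 10.   285.62 161.5  285.   286.   159.   164.  ]
S [  9.   286.59 181.71 286.   287.   180.   184.  ]
z 0.1205 top [0.54978596 0.23529541 0.1205    ] side [0.55163636 0.23743795 0.1205    ]
 tri [0.54997503 0.23497102 0.12145475]
z 0.042 top [0.55031366 0.23527542 0.042     ] side [0.55114048 0.23656364 0.042     ]
 tri [0.55030464 0.23512512 0.04264343]
f -83.46724 (np.float32(0.57310724), np.float32(0.16365005))
b -83.85554 (np.float32(0.6944992), np.float32(0.16539018))
l 6.425137 (np.float32(0.6237684), np.float32(0.281244))
r 6.5726304 (np.float32(0.63923585), np.float32(0.06161387))
side cab ((0.6333589553833008, 0.16784173250198364), (0.12433990091085434, 0.2248573750257492), 7.018611431121826)
door face 777 [ 0.46257968 -0.21396301  0.09803528] [-0.25293426  0.96748275 -0.00117966] 104.65122532404658
book z 0.011624590400237667
```

```bash
cat >> h.py <<'E'
def plan(tcp,hy=None):
    "tool-axis shift (units of 40 mm) from the current pose to tcp, roll units to bring tool y to heading hy (deg); shift given in axes after the roll"
    s=status.get_state(); q=s['orientation']; M=R.from_quat(q[[1,2,3,0]]).as_matrix()
    h=np.degrees(np.arctan2(M[1,1],M[0,1])); r=0 if hy is None else -(hy-h)
    M2=M@R.from_euler('z',r,degrees=True).as_matrix()
    print('heading',round(h,2),'roll',round(r/10,3),'shift',np.round(M2.T@(np.array(tcp)-s['tcp_pos'])/.04,3),'tcp',np.round(s['tcp_pos'],4),'F',np.round(s['wrist_force'],1),'gap',round(s['finger_gap'],4),'t',s['clock'])
E
python3 -m handwheel '{"deltas":[[1,0,0,0,-1],[1,0,0,0,-1],[1,0,0,0,-1],[1,0,0,0,-1],[1,0,0,0,-0.06],[1,0,0,0,0]]}'
python3 -c "
from h import *
plan([.507,-.195,.26],105.2)"
```

```text
clock: 0.85
tcp_pos: [0.2463, 0.5195, 0.3037]
orientation: [-0.0, -0.131, 0.991, -0.0]
wrist_force: [-0.0, 0.5, -0.0]
finger_gap: 0.0854
grip_force: 0.0
heading 105.08 roll -0.012 shift [ -1.606 -18.945   1.096] tcp [0.2463 0.5195 0.3037] F [-0.   0.5 -0. ] gap 0.0854 t 0.85
```

```bash
python3 -m handwheel '{"deltas":[[1,-0.08,-0.6,0,0],[1,-0.08,-0.96,0,0],[1,-0.08,-0.97,0,0],[1,-0.08,-0.97,0,0],[1,-0.08,-0.97,0,0],[1,-0.08,-0.97,0,0],[1,-0.08,-0.97,0,0],[1,-0.08,-0.97,0,0],[1,-0.08,-0.97,0,0],[1,-0.08,-0.97,0,0],[1,-0.08,-0.97,0,0],[1,-0.08,-0.97,0,0],[1,-0.08,-0.97,0,0],[1,-0.08,-0.97,0.1,0],[1,-0.08,-0.97,0.2,0],[1,-0.08,-0.97,0.2,0],[1,-0.08,-0.97,0.2,0],[1,-0.08,-0.97,0.2,0],[1,-0.08,-0.97,0.2,0],[1,-0.08,-0.9,0,0]]}'
python3 -c "
from h import *
plan([.507,-.195,.179],105.2)"
```

```text
clock: 3.35
tcp_pos: [0.5072, -0.1962, 0.2591]
orientation: [-0.0, -0.131, 0.991, 0.0]
wrist_force: [1.3, 0.2, -0.2]
finger_gap: 0.0856
grip_force: 0.0
heading 105.07 roll -0.013 shift [-0.004  0.028  2.002] tcp [ 0.5072 -0.1962  0.2591] F [ 1.3  0.2 -0.2] gap 0.0856 t 3.35
```

```bash
python3 -m handwheel '{"deltas":[[1,0,0.03,0.5,0],[1,0,0,0.5,0],[1,0,0,0.5,0],[1,0,0,0.3,0],[1,0,0,0.2,0],[1,0,0,0,0],[-0.4,0,0,0,0],[-0.6,0,0,0,0],[-1,0,0,0,0],[-1,0,0,0,0],[-1,0,0,0,0],[-1,0,0,0,0],[-1,0,0,0,0],[-1,0,0,0,0]]}' 60
python3 -c "
from h import *
plan([.507,-.195,.179],105.2)"
```

```text
clock: 5.1
tcp_pos: [0.5072, -0.194, 0.1802]
orientation: [0.0, -0.133, 0.991, -0.0]
wrist_force: [1.0, 0.5, 3.6]
finger_gap: 0.0111
grip_force: 58.9
heading 105.23 roll 0.003 shift [ 0.013 -0.022  0.03 ] tcp [ 0.5072 -0.194   0.1802] F [1.  0.5 3.6] gap 0.0111 t 5.1
```

```bash
python3 -m handwheel '{"deltas":[[-1,0,0,-0.1,0],[-1,0,0,-0.3,0],[-1,0,0,-0.4,0],[-1,0,0,-0.4,0],[-1,0,0,-0.4,0],[-1,0,0,-0.3,0],[-1,0,0,-0.1,0],[-1,0,0,0,0.45],[-1,0,0,0,0.42],[-1,0,0,0,0]]}'
python3 -c "
from h import *
plan([.446,.223,.26],96.5)"
```

```text
clock: 6.35
tcp_pos: [0.5067, -0.1937, 0.2595]
orientation: [-0.0, -0.057, 0.998, 0.0]
wrist_force: [0.9, -0.8, -2.8]
finger_gap: 0.0111
grip_force: 58.7
heading 96.57 roll 0.007 shift [ 3.2900e-01  1.0521e+01 -5.0000e-03] tcp [ 0.5067 -0.1937  0.2595] F [ 0.9 -0.8 -2.8] gap 0.0111 t 6.35
```

```bash
python3 -m handwheel '{"deltas":[[-1,0.02,0.2,0,0],[-1,0.02,0.4,0,0],[-1,0.02,0.6,0,0],[-1,0.02,0.65,0,0],[-1,0.02,0.65,0,0],[-1,0.02,0.65,0,0],[-1,0.02,0.65,0,0],[-1,0.02,0.65,0,0],[-1,0.02,0.65,0,0],[-1,0.02,0.65,0,0],[-1,0.02,0.65,0,0],[-1,0.02,0.65,0,0],[-1,0.02,0.65,0,0],[-1,0.02,0.65,0,0],[-1,0.02,0.65,0,0],[-1,0.02,0.65,0,0],[-1,0,0.6,0,0],[-1,0,0.4,0,0],[-1,0,0.15,0,0],[-1,0,0,0,0]]}'
python3 - <<'E'
from h import *
plan([.446,.223,.223],96.5)
for n in('top','side'):
    c=cam(n); np.savez(f'{n}1.npz',**{k:c[k] for k in('frame','depth','Rm','f','o','cx','cy')})
T=dict(np.load('top1.npz'));S=dict(np.load('side1.npz'))
a=cv2.resize(T['frame'][150:240,170:290,::-1],None,fx=4,fy=4,interpolation=cv2.INTER_CUBIC)
b=cv2.resize(S['frame'][110:220,230:310,::-1],None,fx=4,fy=4,interpolation=cv2.INTER_CUBIC)
o=np.zeros((440,800,3),np.uint8);o[:360,:480]=a;o[:440,480:]=b
cv2.imwrite('pics/m1.png',o)
E
```

```text
clock: 8.85
tcp_pos: [0.4449, 0.234, 0.2599]
orientation: [-0.0, -0.057, 0.998, -0.0]
wrist_force: [-0.6, 0.5, -1.8]
finger_gap: 0.0108
grip_force: 58.7
heading 96.57 roll 0.007 shift [ 0.004 -0.276  0.922] tcp [0.4449 0.234  0.2599] F [-0.6  0.5 -1.8] gap 0.0108 t 8.85
```

View pics/m1.png

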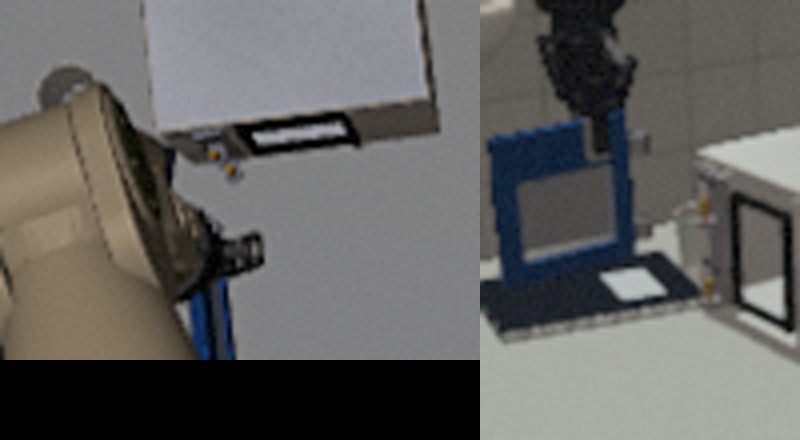

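The side crop shows the door held upright with its knuckles at roughly (270,145) and (270,167) in full-image pixels. The pins are to their right at (286,161) and (287,182). In the top view the gripper hides the knuckles. Next I'll measure the door's pose in the hand.

```bash
cat >> h.py <<'E'
def doorpose(S,yaw,tcp,box):
    "inner (-y) face seen from the side camera: edges cast on the face plane, in axes along/normal/up about tcp"
    a,b,w,hh=box; P=cloud(S); h=cv2.cvtColor(S['frame'],cv2.COLOR_RGB2HSV)
    m=(h[...,0]>100)&(h[...,0]<125)&(h[...,1]>110)&(h[...,2]>40); k=np.zeros_like(m);k[b:b+hh,a:a+w]=1;m&=k
    n_,l,st,_=cv2.connectedComponentsWithStats(m.astype(np.uint8)); m=l==1+st[1:,4].argmax()
    q=P[cv2.erode(m.astype(np.uint8),np.ones((3,3)))>0]
    ex=np.array([np.cos(yaw),np.sin(yaw),0]);ey=np.array([-ex[1],ex[0],0])
    L=np.c_[(q-tcp)@ex,(q-tcp)@ey,q[:,2]]; L=L[abs(L[:,1]-np.median(L[:,1]))<.01]
    cf=np.linalg.lstsq(np.c_[np.ones(len(L)),L[:,0],L[:,2]-.1],L[:,1],rcond=None)[0]
    yf=np.median(L[:,1]); print('n',len(L),'face y',yf,'fit (y0,dyaw,lean)',cf)
    def cast(u,v):
        d=ray(S,u,v); t=((tcp-S['o'])@ey+yf)/(d@ey); p=S['o']+t*d; return [(p-tcp)@ex,p[2]]
    ys,xs=np.nonzero(m); y0,y1,x0,x1=ys.min(),ys.max(),xs.min(),xs.max()
    R_=np.array([cast(xs[ys==v].max()+.5,v) for v in range(y0+6,y1-6)])
    Lf=np.array([cast(xs[ys==v].min()-.5,v) for v in range(y0+12,y1-6)])
    Tp=np.array([cast(u,ys[xs==u].min()-.5) for u in range(x0+4,x1-3)])
    Bt=np.array([cast(u,ys[xs==u].max()+.5) for u in range(x0+4,x1-3)])
    for nm,e,i in(('right',R_,0),('left',Lf,0),('top',Tp,1),('bot',Bt,1)):
        x,y=(e[:,1],e[:,0]) if i==0 else (e[:,0],e[:,1])
        f=np.polyfit(x,y,1);r=abs(y-np.polyval(f,x));g=r<=np.percentile(r,70);f=np.polyfit(x[g],y[g],1)
        print(nm,'slope',round(f[0],4),'at mid',round(np.polyval(f,np.mean(x)),4),'mean axis',round(x.mean(),4))
E
python3 - <<'E'
from h import *
S=dict(np.load('side1.npz')); doorpose(S,np.radians(6.5),status.get_state()['tcp_pos'],(228,125,55,60))
E
```

```text
n 409 face y -0.008292647366526714 fit (y0,dyaw,lean) [-0.00813385  0.00314292  0.00189024]
right slope 0.0204 at mid 0.0296 mean axis 0.1481
left slope -0.0002 at mid -0.0986 mean axis 0.1654
top slope -0.1615 at mid 0.2191 mean axis -0.0322
bot slope -0.0262 at mid 0.0923 mean axis -0.0427
```

```bash
python3 - <<'E'
from h import *
S=dict(np.load('side0.npz')); doorpose(S,np.radians(15.0),np.array([.507,-.194,.18]),(315,190,45,72))
# edges with subpixel, side1: use gradient of blue-ness along columns/rows
S=dict(np.load('side1.npz')); f=S['frame'].astype(float); bl=f[...,2]-f[...,0]
tcp=status.get_state()['tcp_pos'];yaw=np.radians(6.57);ex=np.array([np.cos(yaw),np.sin(yaw),0]);ey=np.array([-ex[1],ex[0],0])
def cast(u,v,yf=-.0075):
    d=ray(S,u,v); t=((tcp-S['o'])@ey+yf)/(d@ey); p=S['o']+t*d; return [(p-tcp)@ex,p[2]]
def sub(prof):
    hi=prof.max()*.9; i=np.argmax(prof>hi*.5); 
    return i-1+(hi*.5-prof[i-1])/(prof[i]-prof[i-1])
def fit(pts,i):
    p=np.array(pts);x,y=p[:,1-i],p[:,i];c=np.polyfit(x,y,1);r=abs(y-np.polyval(c,x));g=r<np.percentile(r,75);c=np.polyfit(x[g],y[g],1);return round(c[0],4),round(np.polyval(c,x.mean()),4),round(x.mean(),4),round(r[g].std(),5)
print('bot',fit([cast(u,190-sub(bl[165:191,u][::-1])) for u in range(238,266)],1))
print('top',fit([cast(u,132+sub(bl[132:150,u])) for u in range(236,254)],1))
print('right',fit([cast(285-sub(bl[v,255:286][::-1]),v) for v in range(149,162)],0))
print('left',fit([cast(225+sub(bl[v,225:245]),v) for v in range(150,175)],0))
E
```

```text
n 520 face y -0.008796117773912464 fit (y0,dyaw,lean) [-0.00831456  0.0026939  -0.00720737]
right slope 1.6694 at mid -0.0272 mean axis 0.0791
left slope 0.0157 at mid -0.1045 mean axis 0.0995
top slope 0.0258 at mid 0.1495 mean axis -0.04
bot slope 0.0058 at mid 0.1047 mean axis -0.0396
bot (np.float64(0.0021), np.float64(0.0925), np.float64(-0.0365), np.float64(0.00033))
top (np.float64(0.0114), np.float64(0.2249), np.float64(-0.0508), np.float64(0.00017))
right (np.float64(-0.0369), np.float64(0.0312), np.float64(0.1606), np.float64(0.00024))
left (np.float64(-0.0003), np.float64(-0.0986), np.float64(0.1635), np.float64(0.00028))
```

```bash
python3 -m handwheel '{"deltas":[[-1,0,-0.1,0.3,0],[-1,0,-0.18,0.4,0],[-1,0,0,0.22,0],[-1,-0.2,0,0,0],[-1,-0.4,0,0,0],[-1,-0.4,0,0,0],[-1,-0.3,0,0,0],[-1,-0.15,0,0,0],[-1,0,0,0,0],[-1,0,0,0,0]]}'
python3 - <<'E'
from h import *
plan([.507,.2302,.223],96.5)
E
```

```text
clock: 10.2
tcp_pos: [0.5036, 0.2293, 0.223]
orientation: [-0.0, -0.057, 0.998, -0.0]
wrist_force: [-0.7, -1.2, -1.8]
finger_gap: 0.0109
grip_force: 58.8
heading 96.54 roll 0.004 shift [-0.088  0.012  0.001] tcp [0.5036 0.2293 0.223 ] F [-0.7 -1.2 -1.8] gap 0.0109 t 10.2
```

```bash
python3 -m handwheel '{"deltas":[[-1,-0.09,0.01,0,0],[-1,0,0,0,0],[-1,0,0,0,0]]}'
python3 - <<'E'
from h import *
plan([.507,.2302,.223],96.5)
fs=[cam('side') for _ in range(6)]; S=fs[0]; S['frame']=np.mean([c['frame'] for c in fs],0).round().astype(np.uint8)
np.savez('side2.npz',**{k:S[k] for k in('frame','depth','Rm','f','o','cx','cy')})
cv2.imwrite('pics/m2.png',cv2.resize(S['frame'][125:200,245:310,::-1],None,fx=8,fy=8,interpolation=cv2.INTER_CUBIC))
tcp=status.get_state()['tcp_pos'];ex=np.array([np.cos(.1136),np.sin(.1136),0])
for off in(.043,.045):
    for z in(.055+.099,.055+.021): print(off,proj(S,tcp+off*ex+[0,0,z-tcp[2]]))
print(proj(S,[[.5502,.2352,.1205],[.5502,.2352,.042]]))
for b in brass(S,(276,150,22,42)): print(np.round(b,2))
E
```

```text
clock: 10.58
tcp_pos: [0.5068, 0.2302, 0.2231]
orientation: [-0.001, -0.057, 0.998, -0.0]
wrist_force: [-3.9, -1.1, 0.1]
finger_gap: 0.0111
grip_force: 59.0
heading 96.54 roll 0.004 shift [-0.005  0.     0.002] tcp [0.5068 0.2302 0.2231] F [-3.9 -1.1  0.1] gap 0.0111 t 10.575
0.043 [[284.98358744 152.90932019]]
0.043 [[285.97998394 173.30584756]]
0.045 [[285.44677371 152.79958402]]
0.045 [[286.43238391 173.18275303]]
[[285.55126564 161.7330161 ]
 [286.53212325 181.87179457]]
[  9.   285.59 161.7  285.   286.   160.   164.  ]
[  9.   286.59 181.72 286.   287.   180.   184.  ]
```

View pics/m2.png

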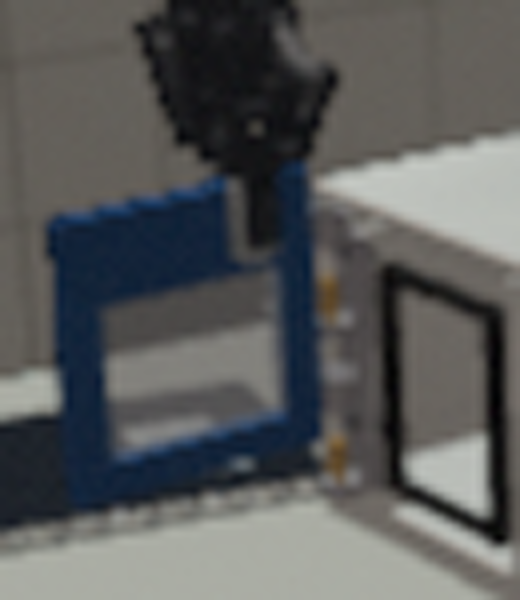

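The crop shows the knuckles next to the pins: the lower knuckle near (288,171) and the pins at (286,162) and (287,182). The force reads −3.9 N in x, so I'll check whether that is contact.

```bash
python3 -m handwheel '{"deltas":[[-1,0,0,0,0]]}' | grep -E "force|tcp_pos"; python3 -m handwheel '{"deltas":[[-1,0.1,0,0,0],[-1,0,0,0,0]]}' | grep -E "force|tcp_pos"; python3 - <<'E'
from h import *
S=dict(np.load('side2.npz'));f=S['frame'].astype(int)
for v in list(range(150,160))+list(range(168,178)): print(v,[tuple(f[v,u]) for u in range(281,294)])
E
```

```text
tcp_pos: [0.5068, 0.2301, 0.223]
wrist_force: [-5.8, -1.5, 0.5]
grip_force: 59.1
tcp_pos: [0.5041, 0.2298, 0.2233]
wrist_force: [-0.3, -0.1, -3.0]
grip_force: 58.8
150 [(np.int64(18), np.int64(34), np.int64(56)), (np.int64(16), np.int64(34), np.int64(56)), (np.int64(55), np.int64(65), np.int64(78)), (np.int64(93), np.int64(96), np.int64(100)), (np.int64(108), np.int64(107), np.int64(103)), (np.int64(113), np.int64(111), np.int64(109)), (np.int64(118), np.int64(117), np.int64(114)), (np.int64(126), np.int64(122), np.int64(118)), (np.int64(142), np.int64(136), np.int64(129)), (np.int64(162), np.int64(158), np.int64(152)), (np.int64(173), np.int64(173), np.int64(167)), (np.int64(183), np.int64(183), np.int64(177)), (np.int64(189), np.int64(191), np.int64(185))]
151 [(np.int64(16), np.int64(35), np.int64(56)), (np.int64(17), np.int64(33), np.int64(56)), (np.int64(50), np.int64(60), np.int64(74)), (np.int64(76), np.int64(77), np.int64(84)), (np.int64(84), np.int64(81), np.int64(80)), (np.int64(89), np.int64(87), np.int64(86)), (np.int64(104), np.int64(101), np.int64(103)), (np.int64(112),
[... 10036 characters left out ...]
(82), np.int64(78), np.int64(77)), (np.int64(67), np.int64(64), np.int64(63)), (np.int64(30), np.int64(29), np.int64(27))]
177 [(np.int64(22), np.int64(37), np.int64(61)), (np.int64(20), np.int64(36), np.int64(58)), (np.int64(16), np.int64(33), np.int64(56)), (np.int64(25), np.int64(39), np.int64(58)), (np.int64(78), np.int64(78), np.int64(80)), (np.int64(103), np.int64(99), np.int64(94)), (np.int64(92), np.int64(87), np.int64(84)), (np.int64(64), np.int64(61), np.int64(63)), (np.int64(58), np.int64(56), np.int64(56)), (np.int64(74), np.int64(70), np.int64(70)), (np.int64(78), np.int64(74), np.int64(74)), (np.int64(60), np.int64(58), np.int64(57)), (np.int64(27), np.int64(25), np.int64(25))]
```

```bash
g(){ grep -E "tcp_pos|wrist"|tr '\n' ' ';echo; }; python3 -m handwheel '{"deltas":[[-1,-0.02,0.0,0.1,0],[-1,0,0,0.15,0],[-1,0,0,0.07,0],[-1,0,0,0,0]]}' |g; python3 -m handwheel '{"deltas":[[-1,0,0,0.03,0],[-1,0,0,0,0]]}'|g;  python3 -m handwheel '{"deltas":[[-1,0,0,0.03,0],[-1,0,0,0,0]]}'|g
```

```text
tcp_pos: [0.5042, 0.2297, 0.2098] wrist_force: [-0.5, 0.3, -1.9] 
tcp_pos: [0.5044, 0.2298, 0.2092] wrist_force: [-0.9, 0.4, -2.3] 
tcp_pos: [0.5043, 0.2298, 0.2079] wrist_force: [0.5, -0.6, -2.0]
```

```bash
g(){ grep -E "tcp_pos|wrist"|tr '\n' ' ';echo; }; for i in 1; do python3 -m handwheel '{"deltas":[[-1,0,0,0.02,0],[-1,0,0,0,0]]}' |g; python3 -m handwheel '{"deltas":[[-1,0,0,0.02,0],[-1,0,0,0,0]]}'|g;  python3 -m handwheel '{"deltas":[[-1,0,0,0.02,0],[-1,0,0,0,0]]}'|g; done
```

```text
tcp_pos: [0.5043, 0.2298, 0.2071] wrist_force: [-0.2, -0.3, -1.5] 
tcp_pos: [0.5043, 0.2298, 0.2062] wrist_force: [-0.4, -0.6, -2.6] 
tcp_pos: [0.5043, 0.2298, 0.2054] wrist_force: [0.1, -0.5, -2.2]
```

```bash
g(){ grep -E "tcp_pos|wrist"|tr '\n' ' ';echo; }; python3 -m handwheel '{"deltas":[[-1,0,0,0.02,0],[-1,0,0,0,0]]}' |g; python3 -m handwheel '{"deltas":[[-1,0,0,0.02,0],[-1,0,0,0,0]]}'|g;  python3 -m handwheel '{"deltas":[[-1,0,0,0.02,0],[-1,0,0,0,0]]}'|g;  python3 -m handwheel '{"deltas":[[-1,0,0,0.02,0],[-1,0,0,0,0]]}'|g
```

```text
tcp_pos: [0.5043, 0.2298, 0.2046] wrist_force: [0.2, -0.5, -2.1] 
tcp_pos: [0.5043, 0.2298, 0.2038] wrist_force: [-0.4, 0.4, -1.9] 
tcp_pos: [0.5043, 0.2298, 0.203] wrist_force: [-0.4, 0.3, -2.3] 
tcp_pos: [0.5043, 0.2298, 0.2022] wrist_force: [0.3, -0.0, -1.5]
```

```bash
g(){ grep -E "tcp_pos|wrist"|tr '\n' ' ';echo; }; python3 -m handwheel '{"deltas":[[-1,0,0,0.04,0],[-1,0,0,0,0]]}' |g; python3 - <<'E'
from h import *
S=cam('side')
for b in brass(S,(276,150,22,42)): print(np.round(b,2))
E
python3 -m handwheel '{"deltas":[[-1,0,0.04,0,0],[-1,0,0,0,0]]}'|g;  python3 -m handwheel '{"deltas":[[-1,0,-0.08,0,0],[-1,0,0,0,0]]}'|g;python3 -m handwheel '{"deltas":[[-1,-0.04,0.04,0,0],[-1,0,0,0,0]]}'|g;python3 -m handwheel '{"deltas":[[-1,0.08,0,0,0],[-1,0,0,0,0]]}'|g
```

```text
tcp_pos: [0.5042, 0.2298, 0.2005] wrist_force: [-0.4, -0.0, -2.6] 
[  4.   285.72 163.   285.   286.   162.   164.  ]
[  3.   286.68 183.29 286.   287.   183.   184.  ]
tcp_pos: [0.5042, 0.2308, 0.2006] wrist_force: [1.1, -4.8, -2.3] 
tcp_pos: [0.5046, 0.2284, 0.2008] wrist_force: [-0.3, 0.8, -2.3] 
tcp_pos: [0.5055, 0.2299, 0.2006] wrist_force: [-1.9, -2.1, -0.0] 
tcp_pos: [0.5031, 0.2298, 0.2009] wrist_force: [1.6, -0.6, -2.8]
```

```bash
g(){ grep -E "tcp_pos|wrist"|tr '\n' ' ';echo; }; python3 -m handwheel '{"deltas":[[-1,-0.03,-0.022,0,0],[-1,0,0,0,0]]}'|g; python3 -m handwheel '{"deltas":[[-1,0,0,0.05,0],[-1,0,0,0.05,0],[-1,0,0,0,0]]}'|g; python3 -m handwheel '{"deltas":[[-1,0,0,0.05,0],[-1,0,0,0.04,0],[-1,0,0,0,0]]}'|g;python3 -m handwheel '{"deltas":[[-1,0,0,0.04,0],[-1,0,0,0,0]]}'|g
```

```text
tcp_pos: [0.5041, 0.229, 0.2007] wrist_force: [-0.3, 0.2, -1.9] 
tcp_pos: [0.5039, 0.2289, 0.1964] wrist_force: [-0.2, -0.2, -1.8] 
tcp_pos: [0.504, 0.2289, 0.1929] wrist_force: [-1.0, -0.3, -1.8] 
tcp_pos: [0.504, 0.2289, 0.1914] wrist_force: [0.0, -0.0, -1.2]
```

```bash
g(){ grep -E "tcp_pos|wrist"|tr '\n' ' ';echo; }; for i in 1; do python3 -m handwheel '{"deltas":[[-1,0,0,0.02,0],[-1,0,0,0,0]]}'|g; python3 -m handwheel '{"deltas":[[-1,0,0,0.02,0],[-1,0,0,0,0]]}'|g;python3 -m handwheel '{"deltas":[[-1,0,0,0.02,0],[-1,0,0,0,0]]}'|g; python3 -m handwheel '{"deltas":[[-1,0,0,0.02,0],[-1,0,0,0,0]]}'|g;done
```

```text
tcp_pos: [0.504, 0.2289, 0.1907] wrist_force: [-0.6, 0.4, -2.0] 
tcp_pos: [0.504, 0.2289, 0.1898] wrist_force: [0.0, -0.0, -2.3] 
tcp_pos: [0.504, 0.2289, 0.189] wrist_force: [-0.5, -0.5, -2.0] 
tcp_pos: [0.504, 0.2289, 0.1882] wrist_force: [-0.2, 0.1, -2.2]
```

```bash
g(){ grep -E "tcp_pos|wrist"|tr '\n' ' ';echo; }; python3 -m handwheel '{"deltas":[[-1,0,0,0.015,0],[-1,0,0,0,0]]}'|g; python3 -m handwheel '{"deltas":[[-1,0,0,0.015,0],[-1,0,0,0,0]]}'|g;python3 -m handwheel '{"deltas":[[-1,0,0,0.015,0],[-1,0,0,0,0]]}'|g
```

```text
tcp_pos: [0.504, 0.2289, 0.1881] wrist_force: [-1.8, -0.9, 2.0] 
tcp_pos: [0.504, 0.2289, 0.1881] wrist_force: [-4.1, -0.6, 6.0] 
tcp_pos: [0.504, 0.2289, 0.188] wrist_force: [-4.8, -1.5, 9.1]
```

```bash
python3 -m handwheel '{"deltas":[[-1,0,0,-0.035,0],[-1,0,0,0,0]]}' | grep wrist; python3 -m handwheel '{"deltas":[[-0.5,0,0,0,0],[-0.3,0,0,0,0],[-0.1,0,0,0,0],[0,0,0,0,0],[0,0,0,0,0],[0,0,0,0,0],[0,0,0,-0.2,0],[0,0,0,-0.5,0],[0,0,0,-0.6,0],[0,0,0,-0.4,0],[-1,0.5,0.2,0,0],[-1,0.6,0.3,0,0],[-1,0.4,0.2,0,0],[-1,0,0,0,0],[-1,0,0,0,0]]}'
python3 - <<'E'
from h import *
plan([.504,.2289,.19],96.5); print(status.get_state()['joint_pos'])
S=cam('side')
for b in brass(S,(276,150,22,42)): print(np.round(b,2))
cv2.imwrite('pics/m3.png',cv2.resize(S['frame'][110:210,220:320,::-1],None,fx=5,fy=5,interpolation=cv2.INTER_CUBIC))
E
```

```text
wrist_force: [-1.1, -0.5, 2.4]
clock: 20.42
tcp_pos: [0.442, 0.25, 0.2561]
orientation: [0.001, -0.057, 0.998, 0.0]
wrist_force: [-0.3, -0.3, -0.6]
finger_gap: -0.0001
grip_force: 0.0
heading 96.53 roll 0.003 shift [-1.48  -0.699  1.654] tcp [0.442  0.25   0.2561] F [-0.3 -0.3 -0.6] gap -0.0001 t 20.425
[ 3.56588709e-01  2.03138859e-01 -2.18416669e-01  1.14815982e+00
 -1.95373896e-04  2.42610822e-01]
```

View pics/m3.png

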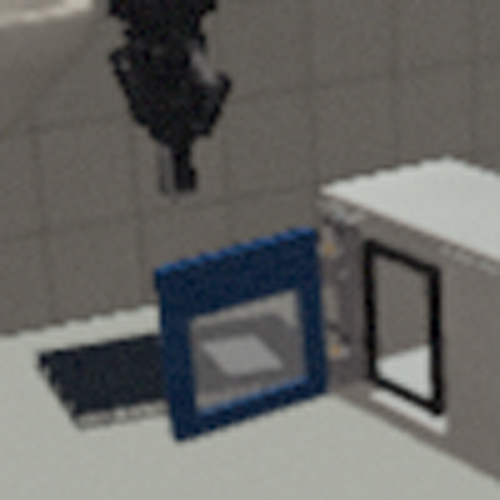

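The crop shows the door hanging on the pins. The brass is covered except for the tips at about (286,159) and (287,180), and the door is open. I'll check its angle.

```bash
cat >> h.py <<'E'
def dooryaw():
    S=cam('side');P=cloud(S);h=cv2.cvtColor(S['frame'],cv2.COLOR_RGB2HSV)
    m=((h[...,0]>100)&(h[...,0]<125)&(h[...,1]>110)&(h[...,2]>40)).astype(np.uint8)
    q=P[cv2.erode(m,np.ones((3,3)))>0];q=q[(q[:,0]>.38)&(q[:,0]<.62)&(q[:,1]>.03)&(q[:,1]<.32)&(q[:,2]>.02)]
    c=q.mean(0);n=np.linalg.svd(q-c)[2][2];A=np.array([.5489,.2340])
    d=c[:2]-A;print('n',len(q),'plane yaw-90',np.degrees(np.arctan2(n[1],n[0]))%180-90,'centroid dir',np.degrees(np.arctan2(-d[1],-d[0])),c,'z rng',np.percentile(q[:,2],[1,99]))
E
python3 -c "
from h import *
dooryaw()
A=np.array([.5489,.2340]);t=status.get_state()['tcp_pos'];y=np.radians(6.5);d=t[:2]-A
print('uv',d@[np.cos(y),np.sin(y)],d@[-np.sin(y),np.cos(y)])
for p in range(0,91,6):
    a=np.radians(p);rho=105;s=6+11*np.sin(a)+14.5*np.cos(a)
    print(p,np.round(np.array([-rho*np.cos(a)-s*np.sin(a),-rho*np.sin(a)+s*np.cos(a)]),1))
"
```

```text
n 384 plane yaw-90 6.508189716617906 centroid dir 11.772482616726133 [0.46453298 0.21641709 0.10839089] z rng [0.02923055 0.14595456]
uv -0.10436607404610472 0.027740467549204815
0 [-105.    20.5]
6 [-106.7   10.5]
12 [-1.074e+02  1.000e-01]
18 [-107.   -10.4]
24 [-105.6  -21. ]
30 [-103.   -31.7]
36 [-99.2 -42.1]
42 [-94.2 -52.3]
48 [-88.  -62.1]
54 [-80.7 -71.2]
60 [-72.2 -79.5]
66 [-62.8 -87. ]
72 [-52.4 -93.4]
78 [-41.2 -98.6]
84 [ -29.3 -102.5]
90 [ -17. -105.]
```

```bash
g(){ grep -E "clock|tcp_pos|wrist"|tr '\n' ' ';echo; }; python3 -m handwheel '{"deltas":[[-1,0,0,0.4,0],[-1,0,0,0.6,0],[-1,0,0,0.5,0],[-1,0,0,0.15,0],[-1,0.01,-0.09,0,0],[-1,0.01,-0.09,0,0],[-1,0.02,-0.12,0,0],[-1,0.02,-0.13,0,0]]}'|g
python3 -m handwheel '{"deltas":[[-1,0.01,-0.13,0,0],[-1,0.01,-0.13,0,0],[-1,0,-0.13,0,0],[-1,-0.01,-0.13,0,0],[-1,-0.015,-0.13,0,0],[-1,-0.02,-0.135,0,0],[-1,-0.03,-0.135,0,0],[-1,-0.035,-0.135,0,0],[-1,-0.045,-0.13,0,0],[-1,-0.05,-0.13,0,0]]}'|g
python3 -c "
from h import *
dooryaw()
A=np.array([.5489,.2340]);t=status.get_state()['tcp_pos'];y=np.radians(6.5);d=t[:2]-A
print('uv',d@[np.cos(y),np.sin(y)],d@[-np.sin(y),np.cos(y)])"
```

```text
clock: 21.52 tcp_pos: [0.4411, 0.2323, 0.1904] wrist_force: [0.5, 0.2, -0.2] 
clock: 22.78 tcp_pos: [0.4544, 0.1808, 0.1899] wrist_force: [-0.8, 0.1, -0.3] 
n 206 plane yaw-90 38.83744167224569 centroid dir 44.280176484947695 [0.47268737 0.15967867 0.11730213] z rng [0.03344495 0.14793638]
uv -0.09967538769055133 -0.04259199964778541
```

```bash
g(){ grep -E "clock|tcp_pos|wrist"|tr '\n' ' ';echo; }; python3 -m handwheel '{"deltas":[[-1,-0.06,-0.13,0,0],[-1,-0.065,-0.125,0,0],[-1,-0.075,-0.12,0,0],[-1,-0.08,-0.12,0,0],[-1,-0.09,-0.115,0,0],[-1,-0.09,-0.11,0,0],[-1,-0.105,-0.105,0,0],[-1,-0.105,-0.105,0,0],[-1,-0.115,-0.095,0,0],[-1,-0.12,-0.09,0,0],[-1,-0.13,-0.08,0,0],[-1,-0.1,-0.06,0,0],[-1,-0.06,-0.03,0,0]]}'|g
python3 -c "
from h import *
dooryaw()
A=np.array([.5489,.2340]);t=status.get_state()['tcp_pos'];y=np.radians(6.5);d=t[:2]-A
print('uv',d@[np.cos(y),np.sin(y)],d@[-np.sin(y),np.cos(y)])"
```

```text
clock: 24.45 tcp_pos: [0.5078, 0.1354, 0.1899] wrist_force: [-0.3, -0.1, -0.3] 
n 67 plane yaw-90 77.35974765542502 centroid dir 76.13753237822637 [0.51651682 0.10277708 0.09649738] z rng [0.03263282 0.14742765]
uv -0.05178177925682859 -0.09340767364532657
```

```bash
g(){ grep -E "clock|tcp_pos|wrist"|tr '\n' ' ';echo; }; python3 -m handwheel '{"deltas":[[-1,-0.07,-0.04,0,0],[-1,-0.07,-0.03,0,0],[-1,-0.07,-0.03,0,0],[-1,-0.07,-0.03,0,0],[-1,-0.07,-0.03,0,0],[-1,-0.07,-0.02,0,0],[-1,-0.07,-0.02,0,0],[-1,-0.06,-0.02,0,0],[-1,-0.05,-0.02,0,0],[-1,-0.04,-0.02,0,0],[-1,0,0,0,0]]}'|g
python3 -m handwheel '{"deltas":[[-1,-0.03,0,0,0],[-1,-0.03,0,0,0],[-1,0,0,0,0]]}'|g
python3 -m handwheel '{"deltas":[[-1,-0.03,0,0,0],[-1,0,0,0,0]]}'|g
python3 -m handwheel '{"deltas":[[-1,-0.03,0,0,0],[-1,0,0,0,0]]}'|g
python3 -c "
from h import *
A=np.array([.5489,.2340]);t=status.get_state()['tcp_pos'];y=np.radians(6.5);d=t[:2]-A
print('uv',d@[np.cos(y),np.sin(y)],d@[-np.sin(y),np.cos(y)])"
```

```text
clock: 25.88 tcp_pos: [0.5342, 0.128, 0.1899] wrist_force: [-0.1, 0.2, 0.8] 
clock: 26.25 tcp_pos: [0.5366, 0.1284, 0.1899] wrist_force: [-0.6, -0.1, 0.8] 
clock: 26.5 tcp_pos: [0.5378, 0.1285, 0.1899] wrist_force: [-0.3, 0.2, -0.4] 
clock: 26.75 tcp_pos: [0.539, 0.1286, 0.1899] wrist_force: [-1.0, 0.7, -0.2] 
uv -0.021775032042404663 -0.10357974348920981
```

```bash
g(){ grep -E "tcp_pos|wrist"|tr '\n' ' ';echo; }; for k in 1; do python3 -m handwheel '{"deltas":[[-1,-0.03,0,0,0],[-1,0,0,0,0]]}'|g
python3 -m handwheel '{"deltas":[[-1,-0.03,0,0,0],[-1,0,0,0,0]]}'|g
python3 -m handwheel '{"deltas":[[-1,-0.02,0,0,0],[-1,0,0,0,0]]}'|g
python3 -m handwheel '{"deltas":[[-1,-0.02,0,0,0],[-1,0,0,0,0]]}'|g; done
```

```text
tcp_pos: [0.5402, 0.1288, 0.1899] wrist_force: [-0.2, 0.3, 0.8] 
tcp_pos: [0.5414, 0.1289, 0.1899] wrist_force: [0.2, -0.2, -0.0] 
tcp_pos: [0.5421, 0.129, 0.1899] wrist_force: [0.2, 0.7, 0.4] 
tcp_pos: [0.5429, 0.1291, 0.1899] wrist_force: [0.1, 0.2, 0.5]
```

```bash
g(){ grep -E "tcp_pos|wrist"|tr '\n' ' ';echo; }; python3 -m handwheel '{"deltas":[[-1,-0.02,0,0,0],[-1,0,0,0,0]]}'|g
python3 -m handwheel '{"deltas":[[-1,-0.02,0,0,0],[-1,0,0,0,0]]}'|g
python3 -m handwheel '{"deltas":[[-1,-0.015,0,0,0],[-1,0,0,0,0]]}'|g
python3 - <<'E'
from h import *
for n,(a,b,w,h) in {'top':(190,140,100,70),'side':(265,130,80,90)}.items():
    c=cam(n); im=cv2.resize(c['frame'][b:b+h,a:a+w,::-1],None,fx=5,fy=5,interpolation=cv2.INTER_CUBIC)
    if n=='top': o=im
    else:
        O=np.zeros((450,800,3),np.uint8);O[:350,:400]=cv2.resize(o,(400,350))[:, :400];O[:,400:]=im;cv2.imwrite('pics/m4.png',O)
E
```

```text
tcp_pos: [0.5437, 0.1292, 0.1899] wrist_force: [-0.1, -0.1, -0.2] 
tcp_pos: [0.5445, 0.1293, 0.1899] wrist_force: [0.1, -0.2, 0.7] 
tcp_pos: [0.5449, 0.1293, 0.1898] wrist_force: [-0.5, 0.0, 0.5]
```

View pics/m4.png

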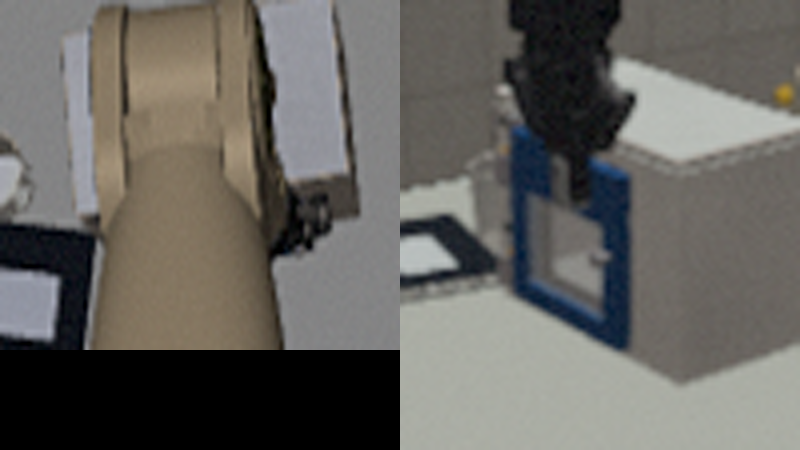

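The side crop shows the door almost shut, with the finger on its outer face at about (380,165) in full-image pixels. I'll keep going in small steps.

```bash
g(){ grep -E "clock|tcp_pos|wrist"|tr '\n' ' ';echo; }; python3 -m handwheel '{"deltas":[[-1,-0.015,0,0,0],[-1,0,0,0,0]]}'|g
python3 -m handwheel '{"deltas":[[-1,-0.015,0,0,0],[-1,0,0,0,0]]}'|g
python3 -m handwheel '{"deltas":[[-1,-0.015,0,0,0],[-1,0,0,0,0]]}'|g
python3 -m handwheel '{"deltas":[[-1,-0.015,0,0,0],[-1,0,0,0,0]]}'|g
```

```text
clock: 28.85 tcp_pos: [0.5454, 0.1293, 0.1898] wrist_force: [-1.3, -1.0, 1.0] 
clock: 29.1 tcp_pos: [0.546, 0.1294, 0.1898] wrist_force: [-3.1, -0.8, 1.1] 
clock: 29.35 tcp_pos: [0.5465, 0.1295, 0.1898] wrist_force: [-3.2, -1.2, 0.3] 
clock: 29.6 tcp_pos: [0.5471, 0.1295, 0.1898] wrist_force: [-5.1, -1.6, 1.1]
```

```bash
python3 -m handwheel '{"deltas":[[-1,0.015,0,0,0],[-1,0.02,0,0,0],[-1,0.03,0,0,0],[-1,0.06,0,0,0],[-1,0.2,0,0,0],[-1,0.5,0,0,0],[-1,0.6,0,0,0],[-1,0,0,-0.5,0],[-1,0,0,-0.6,0],[-1,0.3,0.5,-0.4,0],[-1,0.3,0.8,0,0],[-1,0,0.8,0,0],[-1,0,0.8,0,0],[-1,0,0.8,0,0],[-1,0,0.5,0,0],[-1,0,0,0,0],[-1,0,0,0,0]]}'
python3 - <<'E'
from h import *
t=cam('top');s=cam('side');P=cloud(s)
h=cv2.cvtColor(s['frame'],cv2.COLOR_RGB2HSV);m=((h[...,0]>100)&(h[...,0]<125)&(h[...,1]>110)&(h[...,2]>40)).astype(np.uint8)
q=P[cv2.erode(m,np.ones((2,2)))>0];q=q[(q[:,0]>.45)&(q[:,0]<.65)&(q[:,1]>.03)&(q[:,1]<.3)]
y=np.radians(6.5);d=q[:,:2]-[.5489,.2340];u=d@[np.cos(y),np.sin(y)];v=d@[-np.sin(y),np.cos(y)]
print(len(q),'outer face u fit',np.polyfit(v,u,1),np.median(u),'v',v.min(),v.max(),'z',q[:,2].min(),q[:,2].max())
O=np.zeros((450,800,3),np.uint8);O[:280,:400]=cv2.resize(t['frame'][140:210,190:290,::-1],(400,280),interpolation=2);O[:,400:]=cv2.resize(s['frame'][130:220,265:345,::-1],(400,450),interpolation=2);cv2.imwrite('pics/m5.png',O)
E
```

```text
clock: 31.72
tcp_pos: [0.4478, 0.2868, 0.2499]
orientation: [-0.0, -0.057, 0.998, -0.0]
wrist_force: [-0.4, 0.4, 0.1]
finger_gap: -0.0004
grip_force: 0.0
363 outer face u fit [-0.01291561 -0.0042403 ] -0.003418601461474485 v -0.14850541944454462 -0.021281041216962886 z 0.0215059228695903 0.14885962529995123
```

View pics/m5.png

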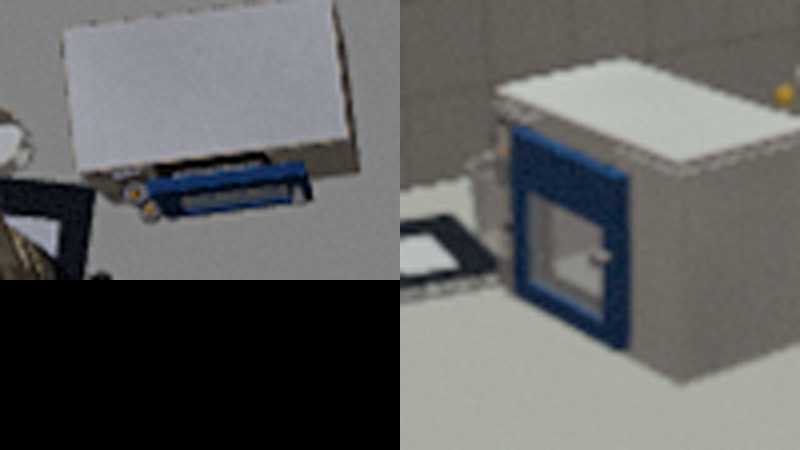

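The door is shut parallel to the cabinet front, resting on the seal and seated on both pins with the tips showing through the knuckles. The robot is clear of it.

```bash
python3 -c "
from workcell import hand_in
print(hand_in())"
```

```text
the job is handed in; nothing more can be done
None
```

The door is seated on both hinge pins, swung shut against the seal and released, and I handed the job in at about 32 s; the highest force reading was about 9 N, as it seated.

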